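# Press the coupon carrier down and slide it under the contact spring

### The arm

A 7-joint arm with a two-finger parallel gripper is mounted at the origin on a cart in front of the work surface, level with it; the furniture and walls round the work are solid. World frame = base frame: x ahead of the robot, y to its left, z up, the work surface at z = 0. Lengths are in mm, angles in rad, forces in N, time in s.
With the tool pointing down it reaches from about 400 to 900 mm from the base axis. Payload 5.6 kg.
Tool frame: the origin (TCP) lies midway between the tips of the shut fingers; the grasp point (between the pads) lies 19 mm behind it; z points along the fingers, y is the line along which they close (so a half turn about z gives the same grasp; the last joint's range is limited). The gripper opens to 92 mm and grips with 3 to 60 N. Pads are 20 mm wide; open, the fingers measure 128 mm over their backs; the gripper's body (75 mm by 189 mm) begins 69 mm behind the grasp point.
Start: joints at [1.299, 0.468, -0.012, 1.603, 0.006, 1.071, -0.056], TCP at [147.382, -633.078, 192.992] pointing down, gripper open.
Joint ranges: [-2.53, 2.53], [-0.31, 2.02], [-1.57, 1.55], [0.28, 2.44], [-1.29, 4.43], [0.15, 1.84], [-2.92, 2.92]. Speed limits (rad/s): [2.57, 2.57, 3.14, 3.14, 3.14, 3.14, 3.14].

### API

Orientations are given as a rotation vector (axis times angle).
In Python, from cell import robot, grip, kin, viewer gives the robot as it stands. Calls block until the motion is done:
- robot.movep(position, orientation): joint-space move of the TCP to a pose.
- robot.servo_line(position, feed=150, rotation=None): straight line of the TCP; rotation=None keeps the orientation; feed is the mean speed in mm/s.
- robot.goto_joints(angles): joint-space move.
- grip(opening, newtons=None): opening from 0.0 (shut) to 1.0 (fully open); newtons is the grip in N (None keeps the last); returns when the fingers have stopped.
- robot.hold(seconds).
- kin.ik(position, orientation): joint angles nearest the present ones, or None.
- robot.observe(): the state.
- viewer.read_camera(name): name is "scene" or "top"; returns the picture (420x560x3 uint8, red, green, blue); there is no depth.
- viewer.camera_info(name): a dict with "camera_matrix" (3x3 intrinsics, pixels), "R" (3x3) and "t" (3): a world point X has camera coordinates R X + t. Camera axes: x right, y down, z forward; pixel columns grow to the right and rows downward; lengths in mm; the calibration is good to about 2 mm. A picture is of the moment at which its call begins. camera_info takes no time and is no camera call.
A pose or a line that the arm cannot do raises robot.IKError and nothing moves.
- robot.job_done(): hands the job in; it is judged then, once.
Trained networks look in the newest picture that a camera, given by its name, has taken for a name from the list of things; names that differ only in an ending like _2 or _b are one class to them, and where a whole thing is asked for, a point or a joint stands for the part that bears it (a point fixed in the world has none). Each returns a list of dicts, best first, with "confidence" (0 to 1); they miss things now and then, are a little off and sometimes report something else, mostly with a low value. They report only what shows in the picture. A call takes as long as a camera call.
- viewer.silhouettes(name, camera): "mask" (420x560 bool, what is visible of it).
- viewer.pinpoint(name, camera): "at" ([x, y, z] in mm, in the coordinates of the camera as it stood for that picture, good to about 4 mm: a listed point, or the origin of a listed thing).
The state is a dict: "t": time; "joints": joint angles; "joint_velocities": joint speeds; "joint_torque": joint torques, N m; "tcp_pos": TCP position; "tcp_rot": TCP orientation; "contact_force": force on the tool from outside, world axes, zero at the start; "wrist_torque": the same for the moment, N m; "grip_width": opening from 0.0 (shut) to 1.0 (fully open); "grip_force": force on a finger pad.
Only numpy, scipy, OpenCV 4.12 (cv2) and the standard library are available. Lean on these libraries where they do the work, as an engineer would, in place of code of your own. Each camera call takes 0.05 s, during which the arm holds its last target. There are 200 camera calls.

### The job

Load the coupon carrier into the blue welding fixture using only your fingertips: press its black tread down against the sprung bed while it is still in front of the bridge, and, keeping it down, slide it under the bridge and the copper leaf spring until its nose is fully home against the end stop. Then let go and leave it there. Do not lift or pick up the carrier, and leave the loose things around the fixture where they are.

Things in the scene. Friction and masses are not known exactly. Their poses are not given: they have to be found in the camera images.
- fixture: blue channel fixture screwed to the bench. Origin on the bench top, on the centre line, under the front face of the bridge; x = feed direction (to the end stop), y across, z up. Reaches from x -190 to +80 mm, 118 wide (148 over lugs at x -150 and +60); side rails 26 high, 94 mm channel between.
- fixture_bridge (a point): middle of the lower front edge of the blue bridge, a 12 mm thick bar right across the channel; this edge is at the fixture's x 0, 43 mm above the bench, the bar's top at 58 mm, screw heads on its posts at 62 mm.
- fixture_stop (a point): middle of the end stop's face, where the nose rests when home: x +62 mm in the fixture's frame, here 36 mm above the bench; the stop is 44 mm high.
- leaf (a joint): lift angle in rad (0 hanging) of the copper leaf spring behind the bridge. It slopes down in the feed direction to a round tip 44 mm wide at the fixture's x +47 mm, underside 37 mm above the bench. The carrier's nose lifts it on the way through; it presses down with 1 to 3 N and drags.
- bed (a joint): how far the sprung channel floor is pressed down (m): 0 up (bed top 24 mm above the bench), hard stop at 0.011. It moves straight down without tilting. Pressing takes about 3 N to start, 10 N at 0.008, 13 N at 0.011. The carrier clears the bridge only beyond 0.005: aim at 0.008. Let go under the bridge, it rises to about 0.005, held by the bridge.
- carrier: loose aluminium carrier on the bed, 135 x 90 x 24 mm, 0.35 kg. Origin at the centre of its underside, x to its nose (as the fixture's x). Its rear 50 mm is a tread 14 mm high, ending at a 10 mm upright step (x -17.5 mm) that a fingertip on the tread can push. Starts with its nose 12 to 45 mm short of the bridge; home at x -5.5 mm in the fixture's frame. Only friction keeps it there.
- carrier_tread (a point): centre of the top of the carrier's rear tread, a black ribbed pad 36 x 70 mm, 14 mm above the carrier's underside, 25 mm behind the step. With the bed up it is 38 mm above the bench. Sliding the pressed carrier takes about 5 to 15 N. Take the fingers straight up off it: dragging them back may drag the carrier back.
- carrier_nose (a point): top front edge of the carrier, middle, 24 mm above its underside; the body in front of the step is 85 mm long with a dark steel coupon in its top. At x +62 mm in the fixture's frame when home.
- nut_b: loose hex nut, 30x34x16 mm, on the bench at the robot's side of the fixture (bystander)
- bolt_a: loose hex bolt, 27x65x24 mm, on the bench at the robot's side of the fixture (bystander)
- soapstone_holder: red soapstone marker holder, 11x133x10 mm, on the bench at the far side of the fixture (bystander)
- grease_tin: yellow tin with grey lid, 70 mm across, 39 mm high, at the back right (bystander)

How it is judged:
By the outcome, as a careful person would: the job done as asked, in the order asked, and still so for the second after the job is handed in, with the robot touching nothing.
It also fails if it takes over 40 s, if anything falls off the work surface, if the arm or the gripper's body presses on something with over 40 N, if the wrist force passes 120 N, or if a joint passes its speed limit or range.

## Working session

There is one attempt and no reset: what is moved stays moved. The work goes in short steps, each a Python script; the robot and the scene stay as the last script left them, time stands still between calls to the robot, and variables do not carry over. Pictures are saved under pics/ and viewed, at most 10 in all, crops included, and the job is handed in when it is done.

```bash
mkdir -p pics; cat > h.py <<'E'
import numpy as np, cv2
from cell import robot, grip, kin, viewer
def world(p,cam):
    i=viewer.camera_info(cam); return np.array(i["R"]).T@(np.array(p)-np.array(i["t"]))
def pix(X,cam):
    i=viewer.camera_info(cam); c=np.array(i["R"])@np.array(X)+np.array(i["t"]); u=np.array(i["camera_matrix"])@c; return u[:2]/u[2]
def ray(uv,cam,z):
    i=viewer.camera_info(cam);R=np.array(i["R"]);t=np.array(i["t"])
    d=R.T@np.linalg.inv(i["camera_matrix"])@np.array([uv[0],uv[1],1.]);o=-R.T@t
    return o+d*(z-o[2])/d[2]
def save(cam,n):
    im=viewer.read_camera(cam); cv2.imwrite(f"pics/{n}.png",im[:,:,::-1]); return im
E
python3 - <<'E'
from h import *
for c in("scene","top"):
    im=save(c,c+"0")
    for n in("fixture","fixture_bridge","fixture_stop","carrier","carrier_tread","carrier_nose"):
        for d in viewer.pinpoint(n,c)[:2]: print(c,n,round(d["confidence"],2),world(d["at"],c).round(1),pix(world(d["at"],c),c).round())
o=robot.observe();print(o["t"],o["tcp_rot"],o["contact_force"])
a=np.hstack([cv2.imread(f"pics/{c}0.png") for c in("scene","top")])
E
```

```text
scene fixture 0.69 [ 494.4 -147.5    4.7] [240. 241.]
scene fixture 0.5 [ 477.4 -176.3   47.8] [247. 239.]
scene fixture_bridge 0.86 [ 490.2 -147.2   41.3] [238. 231.]
scene fixture_stop 0.82 [509.9 -89.   35.1] [220. 215.]
scene fixture_stop 0.43 [ 480.5 -180.    50.4] [249. 238.]
scene carrier 0.63 [ 457.  -243.1   26.3] [271. 268.]
scene carrier_tread 0.91 [ 441.1 -285.5   42. ] [287. 280.]
top fixture 0.74 [ 489.5 -148.6   -1.5] [265. 247.]
top fixture 0.45 [ 377.1 -159.    -1.3] [270. 300.]
top fixture_bridge 0.85 [ 489.5 -145.6   44. ] [263. 245.]
top fixture_stop 0.61 [508.5 -91.7  33.6] [237. 236.]
top carrier 0.75 [ 461.7 -242.1   23.5] [310. 259.]
top carrier 0.4 [ 443.5 -279.5   40.3] [329. 268.]
top carrier_tread 0.81 [ 446.2 -282.6   40.4] [331. 266.]
top carrier_tread 0.64 [ 551.2 -282.8    2.8] [327. 218.]
top carrier_nose 0.8 [ 475.5 -183.2   50.4] [282. 251.]
0.7 [ 3.12096607e+00  3.58475620e-01 -3.28537406e-05] [-0.48986736  0.65507178 -0.23175959]
```

View pics/top0.png

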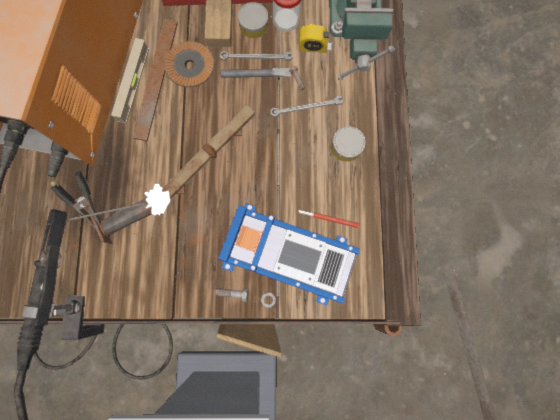

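View pics/scene0.png

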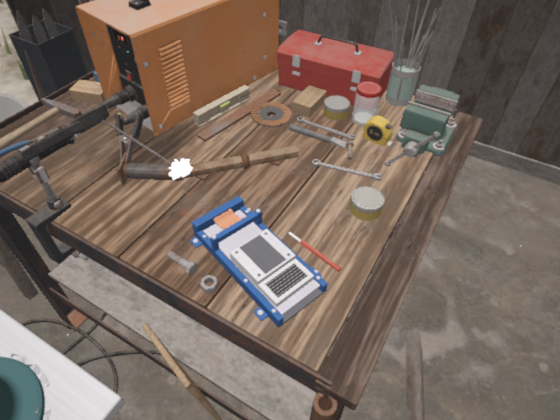

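Both views show the fixture with the carrier short of the bridge (top: bridge at 263,245; tread at 331,266). The pinpoints agree on a feed yaw of about 71.3°. Next I'll approach and press with the fingers shut.

```bash
cat >> h.py <<'E'
a=np.radians(71.3); f=np.array([np.cos(a),np.sin(a),0]); l=np.array([-f[1],f[0],0])
B=np.array([490.,-146.4,0])
rot=np.pi*np.array([np.cos(a/2),np.sin(a/2),0])
def P(x,z,y=0): return B+f*x+l*y+[0,0,z]
def st():
    o=robot.observe(); d=np.array(o["tcp_pos"])-B; F=np.array(o["contact_force"])
    print("t%.1f x%.1f y%.1f z%.2f Ff%.1f Fl%.1f Fz%.1f"%(o["t"],d@f,d@l,d[2],F@f,F@l,F[2])); return d@f,d[2],F@f,F[2]
E
python3 - <<'E'
from h import *
robot.movep(P(-138,110),rot); grip(0.0); st()
robot.servo_line(P(-138,46),feed=80)
st()
for z in(40,37,34,32,30):
    robot.servo_line(P(-138,z),feed=20)
    F=st()[3]
    if F>16: break
save("top","press")
im=cv2.imread("pics/press.png")[190:310,200:370]; im2=save("scene","p2")[190:330,170:340,::-1]
cv2.imwrite("pics/press2.png",np.hstack([cv2.resize(im,(400,282)),cv2.resize(im2,(400,282))]))
E
```

```text
t3.8 x-138.0 y-0.0 z110.01 Ff0.7 Fl-0.3 Fz-0.2
t4.7 x-138.0 y-0.4 z46.30 Ff-0.3 Fl0.1 Fz-0.0
t5.2 x-138.0 y0.1 z39.94 Ff-0.5 Fl-1.1 Fz0.7
t5.5 x-138.0 y0.1 z36.83 Ff-0.1 Fl-0.7 Fz0.5
t5.8 x-138.0 y0.2 z33.82 Ff0.5 Fl0.1 Fz0.5
t6.0 x-138.0 y0.1 z31.86 Ff-0.1 Fl-0.7 Fz0.7
t6.3 x-138.0 y0.1 z29.86 Ff0.1 Fl-0.2 Fz-1.1
```

View pics/press2.png

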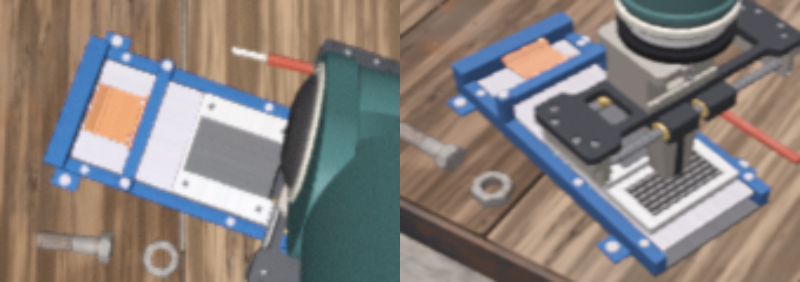

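The scene view (right half) shows the shut fingers above the front of the black pad with no contact force yet, so I'll go lower in guarded steps.

```bash
python3 - <<'E'
from h import *
z0=30
for i in range(12):
    z0-=1.5
    robot.servo_line(P(-138,z0),feed=20)
    if st()[3]>2.5: break
E
```

```text
t6.6 x-138.0 y0.1 z28.41 Ff-0.7 Fl0.1 Fz-0.1
t6.9 x-138.0 y0.1 z26.90 Ff0.9 Fl-0.3 Fz-0.4
t7.1 x-138.0 y0.1 z25.37 Ff-0.1 Fl-0.6 Fz-1.0
t7.4 x-138.0 y0.1 z23.89 Ff-0.3 Fl0.7 Fz-0.7
t7.6 x-138.0 y0.1 z22.39 Ff-0.1 Fl0.7 Fz-1.0
t7.9 x-138.0 y0.1 z20.90 Ff-0.1 Fl0.1 Fz-0.7
t8.1 x-138.0 y0.1 z19.38 Ff-0.1 Fl-0.5 Fz0.3
t8.4 x-138.0 y0.1 z17.90 Ff0.2 Fl0.3 Fz-0.3
t8.6 x-138.1 y-0.2 z16.70 Ff0.1 Fl-0.9 Fz2.2
t8.9 x-138.1 y-0.3 z15.19 Ff-0.5 Fl0.2 Fz4.3
```

```bash
python3 - <<'E'
from h import *
im=save("scene","p3")[200:330,200:340,::-1]
cv2.imwrite("pics/p3c.png",cv2.resize(im,(640,594),interpolation=cv2.INTER_CUBIC))
for z in(30,15.2): print(pix(P(-138,z),"scene")-[200,200])
print(robot.observe()["grip_width"])
for n in("carrier_tread","carrier"):
    for d in viewer.pinpoint(n,"scene")[:1]: print(n,d["confidence"],world(d["at"],"scene"),)
E
```

```text
[84.01540653 79.51601867]
[83.8236264  84.04224327]
0.0048551070125762395
carrier_tread 0.75 [ 441.67523477 -284.71015611   36.22865053]
carrier 0.94 [ 461.80776667 -244.27833404   20.77358913]
```

View pics/p3c.png

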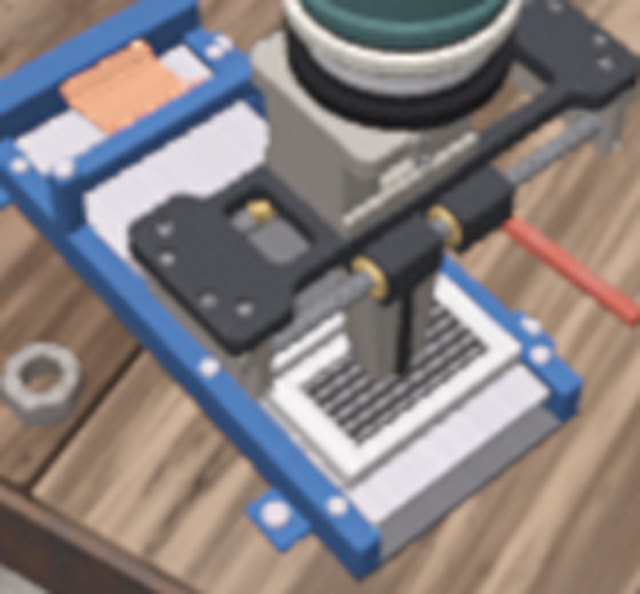

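```bash
python3 - <<'E'
from h import *
for nm,uv in(("stub bottom",(253.6,286.4)),("finger bottom",(285.3,282.3))):
  for z in(15,25,35,45,60,75,90):
    d=ray(uv,"scene",z)-B; print(nm,z,(d@f).round(1),(d@l).round(1))
for z in (14,12.5,11,10):
    robot.servo_line(P(-138,z),feed=20)
    if st()[3]>9: break
robot.hold(.2); st()
E
```

```text
stub bottom 15 -106.0 45.5
stub bottom 25 -111.2 49.3
stub bottom 35 -116.4 53.1
stub bottom 45 -121.7 56.8
stub bottom 60 -129.5 62.5
stub bottom 75 -137.3 68.2
stub bottom 90 -145.2 73.9
finger bottom 15 -136.8 -4.7
finger bottom 25 -141.6 -0.1
finger bottom 35 -146.3 4.4
finger bottom 45 -151.1 9.0
finger bottom 60 -158.2 15.8
finger bottom 75 -165.4 22.6
finger bottom 90 -172.5 29.4
t9.3 x-138.1 y-0.3 z14.12 Ff0.9 Fl-0.2 Fz5.3
t9.5 x-138.1 y-0.3 z12.70 Ff-0.2 Fl0.5 Fz7.1
t9.8 x-138.0 y-0.3 z11.30 Ff-1.3 Fl-0.4 Fz7.3
t10.0 x-138.0 y-0.3 z10.42 Ff-0.4 Fl0.8 Fz7.9
t10.2 x-138.1 y-0.3 z10.47 Ff0.1 Fl0.2 Fz7.9
```

Contact is at a TCP height of about 18, and the force curve matches the bed spring, so the tips sit about 20 mm above the nominal TCP. I'll press to about 10 N and start the slide.

```bash
python3 - <<'E'
from h import *
z=8.5; x=-138
robot.servo_line(P(x,z),feed=20); st()
while x<-84:
    x+=6
    robot.servo_line(P(x,z),feed=35)
    X,Z,Ff,Fz=st()
    if Ff<-28 or Fz>20: print("stop");break
    if Fz<8.5: z-=.7
    if Fz>12: z+=.7
im=save("scene","p4")[180:310,180:320,::-1]
cv2.imwrite("pics/p4c.png",cv2.resize(im,(640,594),interpolation=cv2.INTER_CUBIC))
for d in viewer.pinpoint("carrier_tread","scene")[:1]+viewer.pinpoint("carrier","scene")[:1]:
    w=world(d["at"],"scene"); print(d["confidence"],w,(w-B)@f,(w-B)@l)
E
```

```text
t10.5 x-138.1 y-0.3 z9.02 Ff0.1 Fl1.7 Fz9.0
t10.8 x-134.2 y-0.6 z9.28 Ff-4.0 Fl0.7 Fz9.6
t11.1 x-128.7 y-0.8 z9.36 Ff-4.6 Fl0.5 Fz8.6
t11.4 x-122.9 y-0.9 z9.39 Ff-5.0 Fl0.3 Fz8.8
t11.8 x-117.0 y-0.9 z9.35 Ff-5.0 Fl-0.3 Fz8.9
t12.1 x-110.9 y-0.9 z9.35 Ff-7.0 Fl-0.5 Fz8.5
t12.4 x-105.1 y-0.9 z8.68 Ff-7.7 Fl-0.3 Fz9.4
t12.8 x-99.1 y-1.0 z8.72 Ff-6.9 Fl0.2 Fz9.8
t13.1 x-93.1 y-1.0 z8.70 Ff-7.3 Fl-1.0 Fz10.2
t13.4 x-87.1 y-1.0 z8.69 Ff-6.2 Fl-0.5 Fz9.1
0.71 [ 456.33149793 -244.47544211   31.20055557] -103.69262589643236 0.44689040222164067
0.86 [ 471.28782546 -206.04152266   17.43821191] -62.49242948881242 -1.3974828966564843
```

View pics/p4c.png

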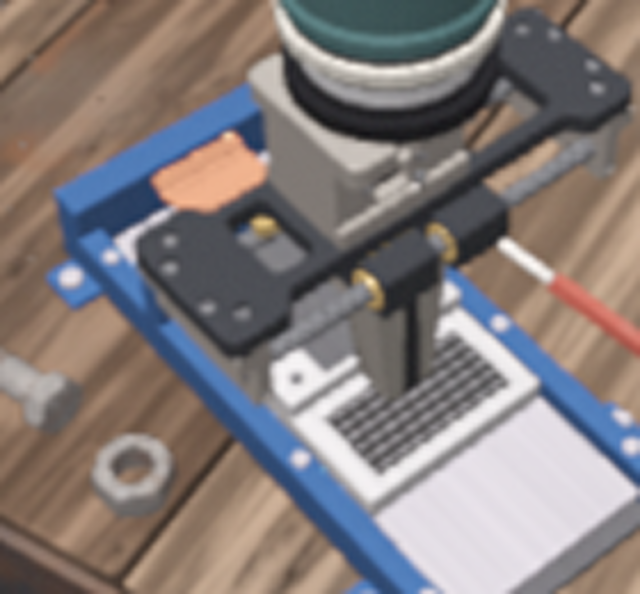

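The carrier has followed: its nose is just under the bridge and the fingers are at the step (crop 410,390). I'll keep sliding until the end stop shows in the force.

```bash
python3 - <<'E'
from h import *
z=7.8; x=-84
while x<-20:
    x+=5 if x<-42 else 2
    robot.servo_line(P(x,z),feed=35 if x<-42 else 20)
    X,Z,Ff,Fz=st()
    if Ff<-26 or Fz>22: print("stop");break
    if Fz<8.5: z-=.5
    if Fz>13: z+=.5
robot.hold(.1); st()
im=save("scene","p5")[170:300,160:300,::-1]
cv2.imwrite("pics/p5c.png",cv2.resize(im,(640,594),interpolation=cv2.INTER_CUBIC))
for d in viewer.pinpoint("carrier_tread","scene")[:1]+viewer.pinpoint("carrier","scene")[:1]:
    w=world(d["at"],"scene"); print(d["confidence"],w,(w-B)@f,(w-B)@l)
E
```

```text
t13.8 x-82.1 y-1.0 z8.67 Ff-6.6 Fl0.5 Fz8.9
t14.1 x-77.1 y-0.9 z8.65 Ff-5.8 Fl0.2 Fz9.8
t14.4 x-72.1 y-1.0 z8.66 Ff-7.3 Fl0.4 Fz9.1
t14.7 x-67.1 y-0.9 z8.65 Ff-5.5 Fl0.5 Fz9.4
t15.0 x-62.3 y-0.9 z8.53 Ff-6.9 Fl-0.0 Fz8.4
t15.3 x-57.7 y-0.8 z7.93 Ff-7.5 Fl-0.2 Fz8.5
t15.6 x-53.0 y-0.7 z7.90 Ff-8.4 Fl0.0 Fz8.7
t15.9 x-48.1 y-0.6 z7.87 Ff-9.1 Fl-0.3 Fz8.7
t16.3 x-43.2 y-0.6 z7.87 Ff-9.5 Fl-0.6 Fz7.6
t16.5 x-41.5 y-0.6 z7.38 Ff-9.3 Fl-0.0 Fz9.2
t16.8 x-39.5 y-0.6 z7.43 Ff-9.3 Fl0.8 Fz8.5
t17.0 x-37.6 y-0.6 z7.40 Ff-10.0 Fl0.3 Fz9.2
t17.3 x-35.6 y-0.6 z7.40 Ff-9.6 Fl0.4 Fz9.4
t17.5 x-35.0 y-0.5 z7.38 Ff-12.7 Fl-0.3 Fz9.8
t17.8 x-35.0 y-0.4 z7.39 Ff-16.7 Fl-0.4 Fz9.8
t18.0 x-34.8 y-0.2 z7.40 Ff-21.0 Fl0.4 Fz10.7
t18.3 x-34.8 y-0.2 z7.42 Ff-24.8 Fl-0.1 Fz11.7
t18.5 x-34.8 y-0.2 z7.44 Ff-29.3 Fl0.3 Fz11.6
stop
t18.6 x-34.7 y-0.1 z7.42 Ff-28.9 Fl0.3 Fz11.5
0.83 [ 472.90455353 -192.49342046   28.61922782] -49.14118380960658 1.4148332202099123
0.66 [ 487.03462508 -157.21478322   15.44126013] -11.194611534540668 -0.658526386544493
```

View pics/p5c.png

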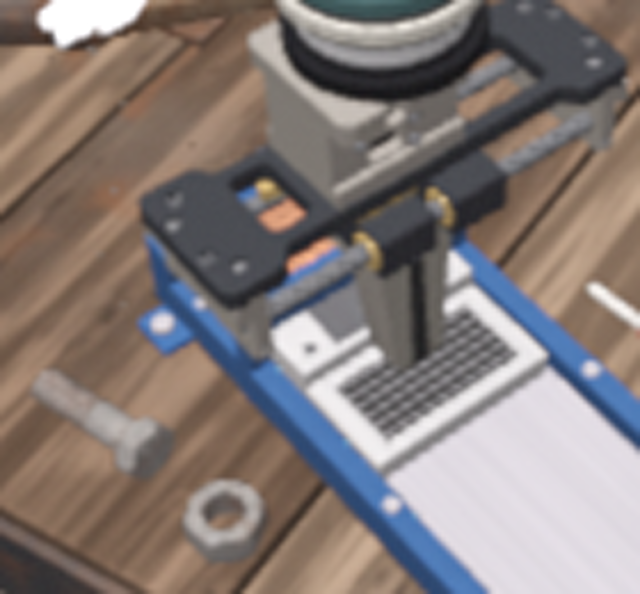

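The travel stopped firmly at x ≈ -34.9 (about -33 expected), with the tread at about -49. I'll unload most of the forward push, lift straight up, back away and look.

```bash
python3 - <<'E'
from h import *
robot.servo_line(P(-33,7),feed=20); st()
robot.servo_line(P(-33,30),feed=30); st()
robot.servo_line(P(-33,110),feed=100); st()
robot.servo_line(P(-230,150),feed=200); st()
a=save("top","f1")[190:310,200:340,::-1]; 
for c in("top","scene"):
  if c=="scene": b=save("scene","f2")[180:300,160:300,::-1]
  for n in("carrier_tread","carrier","fixture_bridge","fixture_stop"):
    for d in viewer.pinpoint(n,c)[:1]:
      w=world(d["at"],c); print(c,n,d["confidence"],w.round(1),((w-B)@f).round(1),((w-B)@l).round(1))
cv2.imwrite("pics/f.png",cv2.resize(np.hstack([a,b]),(800,343),interpolation=cv2.INTER_CUBIC))
E
```

```text
t19.5 x-34.9 y-0.2 z7.34 Ff-4.5 Fl0.6 Fz7.4
t20.4 x-32.6 y0.1 z29.97 Ff0.7 Fl0.6 Fz0.4
t21.4 x-33.1 y0.5 z109.50 Ff-0.5 Fl-0.6 Fz0.7
t22.6 x-228.4 y0.0 z149.66 Ff-0.8 Fl0.0 Fz0.0
top carrier_tread 0.79 [ 474.9 -192.9   32.4] -48.9 -0.6
top carrier 0.71 [ 487.5 -152.6   22.5] -6.6 0.4
top fixture_bridge 0.95 [ 493.8 -147.7   42.6] -0.0 -4.0
top fixture_stop 0.6 [511.5 -90.7  30.5] 59.6 -2.5
scene carrier_tread 0.98 [ 470.1 -195.7   36.5] -53.1 3.0
scene carrier 0.76 [ 487.4 -153.1   20.1] -7.1 0.3
scene fixture_bridge 0.79 [ 495.1 -149.3   40.9] -1.1 -5.8
scene fixture_stop 0.95 [509.5 -89.2  34.1] 60.5 -0.1
```

View pics/f.png

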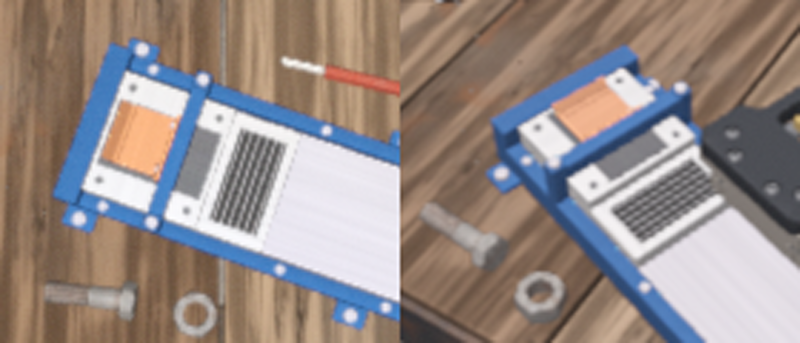

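Both views show the nose against the end stop with no visible gap (composite 115,130 and 510,130), and the stop-to-carrier distance measures about 67 mm (67.5 when home). The bolt, nut and marker holder are where they were, and the robot is clear of everything.

```bash
python3 -c "
from h import *
print(robot.job_done())"
```

```text
the job is handed in; nothing more can be done
None
```

The carrier was pressed down in front of the bridge, slid under the bridge and leaf until it met the end stop, and released there; the job was handed in at about 23 s of the 40 s, with no verdict returned.

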